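Hook the azurite sticks out of the rack and sort them into the gem box

TASK

Some azurite sticks have slid deep into the narrow slots of the grey rack: drag each one right out through the open front with the hooked steel pick, keeping your fingers off any stick that is still in its slot, and lay the pick back on its stand with the hook hanging down. Sort the sticks by length into the red gem box, long ones flat in the yellow-floored row and short ones flat in the white-floored row, and then fold the box's clear lid fully shut. Leave the glass dome, the azurite lump and the teal finger pad where they stand.

Things in the scene. Friction and masses are not known exactly. Their poses are not given: they have to be found in the camera images.
- rack: Grey slotted rack, fixed, 160 (x) x 209 (y) x 30 mm high. Origin on the table at the middle of its open front face; x points into the slots, away from the robot. Four slots along x, 14 mm wide, 31 mm apart, centre lines at y = -67.5, -22.5, 22.5, 67.5 mm, open on top and at the front (x = 0), closed at x = 150; the table is their floor. At most one stick starts in each, its middle at x = 45 to 68.
- long_a: Long azurite stick, a deep-blue square bar, 46 mm long and 10 x 10 mm in section, 17 g. Origin at the middle of its underside (the face that is down at the start); x along its length, z up. May be absent (None).
- long_b: Long azurite stick, a deep-blue square bar, 46 mm long and 10 x 10 mm in section, 17 g. Origin at the middle of its underside (the face that is down at the start); x along its length, z up. May be absent (None).
- short_a: Short azurite stick, a deep-blue square bar, 30 mm long and 10 x 10 mm in section, 12 g. Origin at the middle of its underside (the face that is down at the start); x along its length, z up. May be absent (None).
- short_b: Short azurite stick, a deep-blue square bar, 30 mm long and 10 x 10 mm in section, 12 g. Origin at the middle of its underside (the face that is down at the start); x along its length, z up. May be absent (None).
- pick: Hooked steel pick, loose, 60 g. Handle 100 mm long (x), 12 wide (y), 18 tall (z); origin at the handle's middle. A 5 mm thick shank runs on from its front end to x = 85 mm, then bends straight down to z = -52.5 mm: the hook. Starts on the stand, hook hanging down; grip it from above across the handle, between the stand's uprights, and use it as it lies.
- pick_hook (a point): Lowest point of the pick's hook (a 5 mm thick upright pin).
- stand: Dark wooden pick stand, fixed, left or right of the rack. Origin on the table under its middle; x along the pick's handle. Base 100 x 66 x 6 mm; two uprights 12 mm thick at x = -34 and 34 mm, flat tops 50 mm up carry the handle's underside (pick origin 59 mm up); teal lips 8 mm high leave 47 mm between them in y. The hook hangs free of the table beyond the +x end.
- sorter: Red gem box, fixed, 135 (x) x 142 (y) x 34 mm high, on the other side of the rack from the stand. Origin on the table under its middle; lid hinged along the top of the +x (far) wall, black latch tab at -x. Walls 5 mm, floor 4 mm thick; two rows along x, each 125 x 64 mm inside, parted by a 4 mm wall 28 mm high.
- row_long (a point): Middle of the yellow floor of the row for long sticks (sorter y = +34 mm, 4 mm above the table); axes as the sorter's.
- row_short (a point): Middle of the white floor of the row for short sticks (sorter y = -34 mm, 4 mm above the table); axes as the sorter's.
- lid (a joint): Angle of the box's lid, a clear panel in a red frame, 135 (from hinge) x 142 x 5 mm: 0 is fully shut, growing as it opens, pi/2 upright; starts leaning back at 1.80 to 1.95. Its stiff hinge (0.12 N m) keeps it where it is left; 1 to 2 N at the free edge, from behind and then down from above, closes it against a stop at 0.
- lid_hinge (a point): Middle of the lid's hinge line (sorter x = 67.5 mm, 34 mm above the table); the hinge runs along the sorter's y.
- lid_edge (a point): Middle of the lid's free edge, on its outer face (135 mm from the hinge, on the 6 mm line).
- dome: Glass dome on a dark wooden foot over a turquoise nugget, loose, 72 mm across, 99 mm high, origin at the middle of its underside. Not to be disturbed.
- lump: Rough azurite lump, loose, about 50 x 40 x 45 mm, origin at the middle of its underside. Not to be disturbed.
- finger_pad: Hard silicone finger pad in teal, a small cap 24 mm across and 29 mm high, loose, origin at the middle of its underside. Not to be disturbed.

How it is judged:
By the outcome, as a careful person would: the job done as asked, in the order asked, and still so for the second after the job is handed in, with the robot touching nothing.
Of long_a, long_b, short_a, short_b only 3 to 4 are there at a start; the rules pass over those that are not, and their reading is None.
At some moment in a run one of long_a, long_b, short_a, short_b may be knocked a few centimetres aside while the robot is not near it.
It also fails if it takes over 210 s, if anything falls off the work surface, if the arm or the gripper's body presses on something with over 40 N, if the wrist force passes 120 N, or if a joint passes its speed limit or range.

ROBOT

A 6-joint arm with a two-finger parallel gripper is mounted at the origin on the work surface. World frame = base frame: x ahead of the robot, y to its left, z up, the work surface at z = 0. Lengths are in mm, angles in rad, forces in N, time in s.
With the tool pointing down it reaches from about 300 to 775 mm from the base axis. Payload 14.6 kg.
Tool frame: the origin (TCP) lies at the very end of the fingers, on their centre line; the grasp point (between the pads) lies 19 mm behind it; z points along the fingers, y is the line along which they close (so a half turn about z gives the same grasp; the last joint's range is limited). The gripper opens to 94 mm and grips with 3 to 60 N. Pads are 16 mm wide; open, the fingers measure 119 mm over their backs; the gripper's body (75 mm by 177 mm) begins 78 mm behind the grasp point.
Start: joints at [1.215, 0.3, 1.521, -0, 1.321, -0.067], TCP at [156.639, 527.213, 175.446] pointing down, gripper open.
Joint ranges: [-3.03, 3.03], [-0.79, 2.21], [0.23, 2.52], [-1.04, 4.18], [0, 3.07], [-2.55, 2.55]. Speed limits (rad/s): [2.22, 2.22, 2.57, 3.14, 3.14, 3.14].

INTERFACE

Orientations are given as [roll, pitch, yaw] about the fixed x, y, z axes, in that order (R = Rz(yaw) Ry(pitch) Rx(roll)).
In Python, from cell import manip, optics gives the robot as it stands.
- The arm moves only by the shell command python3 -m crank 'ROWS' [FORCE]. ROWS is JSON, a list of rows, each a list of 7 numbers: the opening in per cent of the stroke, from 0 (shut) to 100 (fully open), then the shift along the tool's x, y, z in mm, then the turn, a rotation vector about the tool's x, y, z in rad. A call has 1 to 10 rows; each row is the pose to reach, as a shift and turn from the pose commanded when the call began, along the tool's axes at that moment; what a row does not reach only later rows make up. A row lasts 1/10 s, in which the tool goes at most 50 mm and 8.59 degrees, less where a joint would pass 70% of its speed; a pose out of reach is approached as far as the arm can. A call with a gripper value outside its range is refused whole. The fingers move at their own pace and stop on an object; FORCE is the grip in N (left out, the last holds). Time passes only in rows, so rows that repeat a pose let the fingers close. It gives the time, the measured TCP pose, the force, the opening and the grip force at its end, in the units of the state.
- manip.read_state(): the state, without advancing time (a new reading comes with each control period).
- optics.camera(name): name is "side" or "top"; returns (picture, depth): 384x512x3 uint8, red, green, blue; 384x512 float32, mm along the optical axis (not along the pixel's ray), 0 where there is no reading.
- optics.calibration(name): a dict with "camera_matrix" (3x3 intrinsics, pixels), "R" (3x3) and "t" (3): a world point X has camera coordinates R X + t. Camera axes: x right, y down, z forward; pixel columns grow to the right and rows downward; lengths in mm; the calibration is good to about 2 mm. A picture is of the moment at which its call begins. calibration takes no time and is no camera call.
- manip.sign_off(): hands the job in; it is judged then, once.
The state is a dict: "clock": time; "joints": joint angles; "qd": joint speeds; "effort": joint torques, N m; "eef_pos": TCP position; "eef_rot": TCP orientation; "wrist_force": force on the tool from outside, world axes, zero at the start; "moment": the same for the moment, N m; "finger_gap": finger opening in mm; "finger_force": force on a finger pad.
Only numpy, scipy, OpenCV 4.12 (cv2) and the standard library are available. Lean on these libraries where they do the work, as an engineer would, in place of code of your own. Each camera call takes 0.05 s, during which the arm holds its last target. There are 200 camera calls.

## Working session

There is one attempt and no reset: what is moved stays moved. The work goes in short steps, Python scripts to look and compute and a shell command to move; the robot and the scene stay as the last step left them, time stands still between calls to the robot, and variables do not carry over. Pictures are saved under pics/ and viewed, at most 14 in all, crops included, and the job is handed in when it is done.

```bash
ls; mkdir -p pics; cat > h.py <<'E'
import numpy as np, cv2
from cell import manip, optics
from scipy.spatial.transform import Rotation as R
def cloud(n):
    p,d=optics.camera(n); c=optics.calibration(n); K=np.array(c["camera_matrix"]); Rm=np.array(c["R"]); t=np.array(c["t"])
    v,u=np.mgrid[:384,:512]; X=np.stack([(u-K[0,2])/K[0,0]*d,(v-K[1,2])/K[1,1]*d,d],-1)
    W=(X-t)@Rm; W[d==0]=np.nan
    return p,d,W
def save(p,name,crop=None,s=1):
    if crop: p=p[crop[0]:crop[1],crop[2]:crop[3]]
    cv2.imwrite("pics/"+name+".png",cv2.resize(p[...,::-1],None,fx=s,fy=s,interpolation=cv2.INTER_NEAREST))
def st():
    s=manip.read_state(); print({k:np.round(s[k],3).tolist() for k in ("clock","joints","eef_pos","eef_rot","wrist_force","finger_gap","finger_force")})
    return s
E
python3 - <<'E'
from h import *
st()
for n in("top","side"):
    p,d,W=cloud(n); save(p,n+"0",s=1.5); np.save(n+".npy",W)
    c=optics.calibration(n);print(n,np.round(-np.array(c["R"]).T@np.array(c["t"])))
E
```

```text
pics
{'clock': 0.0, 'joints': [1.215, 0.3, 1.522, 0.0, 1.321, -0.067], 'eef_pos': [156.549, 526.959, 174.895], 'eef_rot': [-3.14, -0.0, 2.853], 'wrist_force': [0.072, -0.957, 0.405], 'finger_gap': 94.452, 'finger_force': 0.0}
top [449.  30. 955.]
side [ 376. -815.  525.]
```

View pics/top0.png

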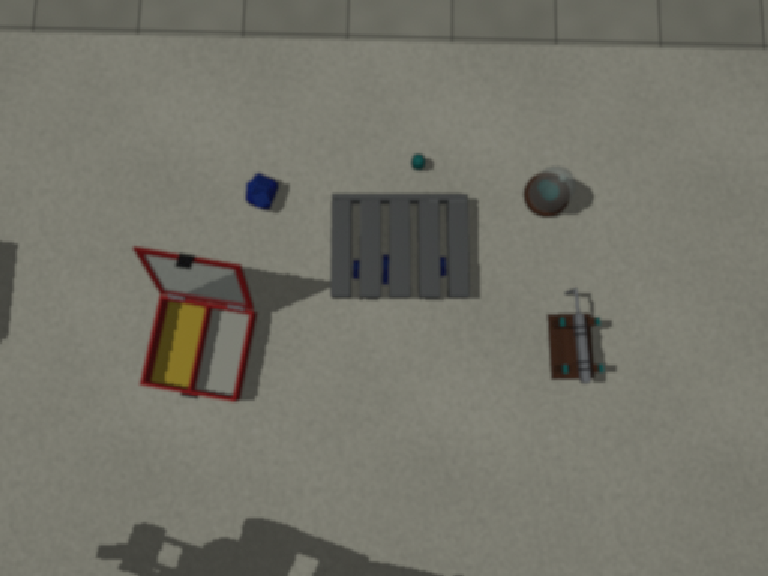

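View pics/side0.png

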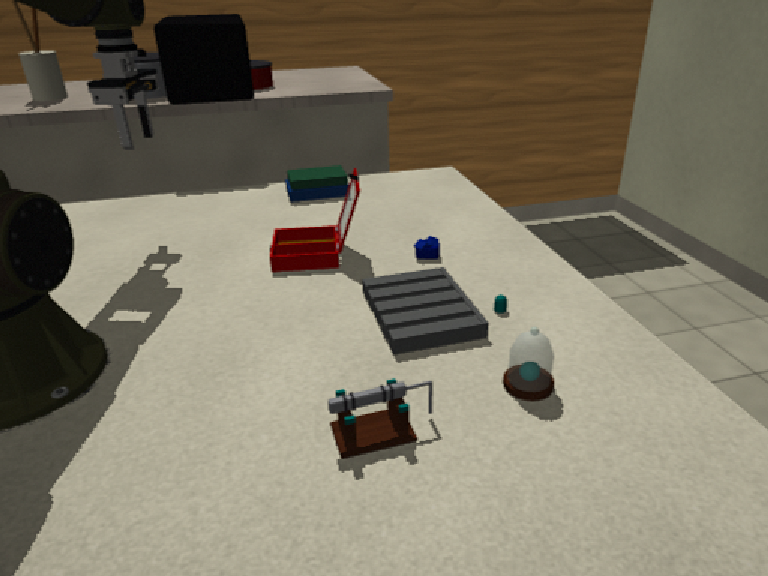

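The top picture (1.5x) shows the rack at (405,247), with sticks in slots at (355,268) short, (385,268) long and (443,266) short, and one slot empty. The box is at (200,350) with its lid open, the pick on its stand at (580,348), the lump at (262,191), the pad at (418,162) and the dome at (547,193).

```bash
python3 - <<'E'
from h import *
W=np.load("top.npy"); p=cv2.imread("pics/top0.png"); p=cv2.resize(p,(512,384),interpolation=cv2.INTER_AREA)[...,::-1].astype(int)
V=np.load("side.npy")
def rect(n,M):
    P=W[M][:,:2]; (c,s,a)=cv2.minAreaRect(P.astype(np.float32)); print(n,len(P),np.round(c,1),np.round(s,1),round(a,2),"z",np.round(np.nanmedian(W[M][:,2]),1))
X,Y,Z=W[...,0],W[...,1],W[...,2]; r,g,b=p[...,0],p[...,1],p[...,2]
vv,uu=np.mgrid[:384,:512]
def box(u0,u1,v0,v1): return (uu*1.5>u0)&(uu*1.5<u1)&(vv*1.5>v0)&(vv*1.5<v1)
rk=box(315,490,180,310)
rect("rack",rk&(Z>24)&(Z<36))
print("table z",np.nanmedian(Z[box(350,480,400,500)]))
blue=(b>r+25)&(b>g+20)
n,l=cv2.connectedComponents((blue&rk).astype(np.uint8))
for i in range(1,n):
    if (l==i).sum()>8: rect("blue%d"%i,l==i)
rect("lump",box(235,290,165,215)&(Z>8)); rect("pad",box(400,440,145,180)&(Z>8)); rect("dome",box(510,590,160,225)&(Z>5))
sb=box(530,630,280,390)
rect("standbase",sb&(Z>3)&(Z<12)); rect("pickhandle",sb&(Z>57)&(Z<75)&(r<b+25)&(abs(g-r)<15))
rect("pick all z>45",sb&(Z>45))
bx=box(130,265,290,410)
red=(r>90)&(g<60)&(b<60)
rect("box rim",bx&red&(Z>30)&(Z<40)); rect("yellow",bx&(r>b+70)&(g>b+50)&(Z<15)); rect("white",bx&(abs(r-b)<40)&(Z<10)&(Z>2)&box(205,250,300,395))
rect("lid edge",box(130,265,235,300)&(Z>120))
# side colour teals of stand
P=V[...,2]
E
```

```text
rack 4715 [633.8   2.8] [158.9 209.3] 1.32 z 30.2
table z 0.03581576399629241
blue1 37 [598.1  22.2] [37.7  4.7] 1.17 z 10.8
blue2 25 [605.  -65.3] [23.8  5.1] 1.93 z 10.3
blue3 28 [597.4  68.4] [23.9  4.8] 1.5 z 10.8
lump 410 [713.9 220.9] [47.1 51.8] 68.66 z 31.0
pad 86 [769.2 -24.2] [21.5 18.9] 83.33 z 25.1
dome 886 [ 711.1 -231.2] [102.8  79.7] 37.4 z 65.5
standbase 850 [ 505.4 -277.5] [149.8 166.7] 89.31 z 5.8
pickhandle 363 [ 501.3 -255.3] [ 53.3 129.9] 78.84 z 66.9
pick all z>45 615 [ 502.  -260.1] [135.   57.3] 2.79 z 61.6
box rim 365 [472.4 297.4] [140.7 136.5] 81.14 z 34.0
yellow 862 [476.5 326.3] [ 38.1 122. ] 82.21 z 4.8
white 1261 [466.7 259.4] [129.6  67.3] 2.1 z 4.9
lid edge 826 [578.5 282.7] [142.7  20.7] 81.44 z 149.2
```

```bash
python3 - <<'E'
from h import *
W=np.load("top.npy"); p=cv2.imread("pics/top0.png"); p=cv2.resize(p,(512,384),interpolation=cv2.INTER_AREA)[...,::-1]
save(p,"stand",(180,265,355,420),7)
X,Y,Z=W[...,0],W[...,1],W[...,2]
vv,uu=np.mgrid[:384,:512]; sb=(uu>355)&(uu<420)&(vv>180)&(vv<265)
for lo,hi in((62,72),(52,62),(4,9)):
    P=W[sb&(Z>lo)&(Z<hi)]
    (c,s,a)=cv2.minAreaRect(P[:,:2].astype(np.float32)); print(lo,len(P),c,s,a)
    for x in range(430,600,10):
        q=P[abs(P[:,0]-x)<5]
        if len(q): print(x,len(q),np.round([q[:,1].min(),np.median(q[:,1]),q[:,1].max(),np.median(q[:,2])],1))
E
```

```text
62 297 (498.7637023925781, -258.0361633300781) (129.34405517578125, 13.990069389343262) 5.7891130447387695
430 6 [-268.8 -264.1 -258.5   66.7]
440 26 [-270.7 -262.8 -257.6   66.9]
450 29 [-268.4 -262.3 -256.1   67.7]
460 33 [-267.7 -260.9 -255.    67.6]
470 31 [-265.4 -259.4 -254.1   67.3]
480 23 [-266.4 -259.9 -254.6   68.2]
490 30 [-264.  -258.  -252.7   67.9]
500 32 [-264.6 -257.7 -252.2   67.3]
510 26 [-263.6 -256.3 -251.    68.7]
520 29 [-262.7 -256.7 -250.8   67.4]
530 20 [-261.3 -255.9 -250.6   66.9]
540 6 [-255.9 -254.6 -253.2   62.8]
550 3 [-254.  -253.4 -251.8   62.2]
560 3 [-253.9 -253.9 -251.9   62.9]
52 169 (501.4757080078125, -260.140625) (133.74313354492188, 57.337215423583984) 2.7943172454833984
430 1 [-258.7 -258.7 -258.7   59.3]
440 6 [-258.6 -257.6 -257.4   57. ]
450 32 [-291.4 -251.1 -234.1   56.7]
460 22 [-290.7 -256.9 -233.6   56.9]
470 4 [-255.9 -255.2 -254.8   59.4]
480 8 [-255.6 -254.9 -254.1   57.6]
490 5 [-254.4 -253.9 -253.2   58.1]
500 7 [-253.6 -253.2 -252.6   56.2]
510 5 [-252.4 -251.8 -251.4   57.4]
520 41 [-287.7 -251.4 -231.4   56.8]
530 12 [-287.6 -
[... 191 characters left out ...]
, -276.75994873046875) (179.2705078125, 148.16989135742188) 5.118738174438477
430 1 [-215.  -215.  -215.     4.3]
440 68 [-344.8 -251.2 -230.6    6.1]
450 17 [-347.5 -268.7 -230.8    6.2]
460 56 [-295.  -249.9 -215.3    6.7]
470 80 [-320.8 -252.6 -206.1    6.1]
480 88 [-350.7 -249.8 -206.5    5.8]
490 86 [-296.2 -255.4 -228.8    6.1]
500 76 [-349.4 -250.1 -225.1    6.3]
510 90 [-296.6 -250.  -222.6    6.4]
520 17 [-316.8 -231.7 -207.     5.5]
530 49 [-290.3 -238.8 -207.     6.2]
540 14 [-290.2 -262.8 -241.3    6.3]
550 3 [-334.6 -246.7 -234.9    4.8]
560 4 [-346.2 -263.  -226.     4.7]
570 6 [-335.1 -262.  -210.     4.6]
580 4 [-314.6 -273.9 -263.7    4.1]
590 6 [-322.1 -225.5 -207.8    4.5]
```

View pics/stand.png

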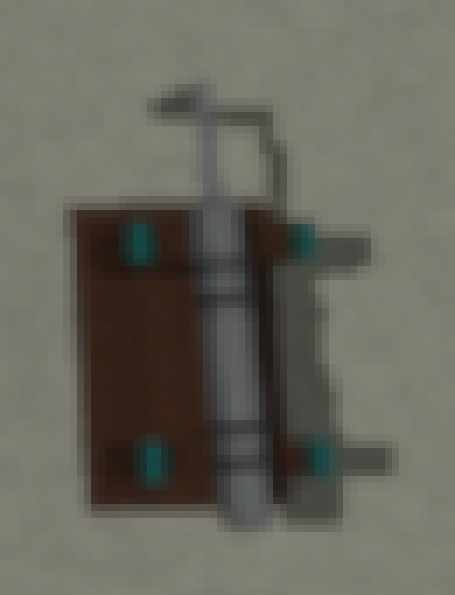

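The zoomed view shows the handle lying nearly straight, from (245,515) up to (215,205), with the hook at about (205,100) and lips at (140,243), (303,240), (153,462) and (320,460). It sits freely between the uprights.

```bash
cat >> h.py <<'E'
def go(*T):
    s=manip.read_state(); p=np.array(s["eef_pos"]); Q=R.from_euler("xyz",s["eef_rot"])
    print("t",round(s["clock"],1),"at",np.round(p,1),np.round(s["eef_rot"],3),"gap",round(float(s["finger_gap"]),1))
    for x,y,z,yaw,*o in T:
        G=R.from_euler("xyz",[np.pi,(o[0] if o else 0),yaw])
        print(np.round(Q.inv().apply(np.array([x,y,z])-p),1).tolist(),np.round((Q.inv()*G).as_rotvec(),3).tolist())
RK=(553.8,1.0,0.023)
def rk(x,y): c,s=np.cos(RK[2]),np.sin(RK[2]); return RK[0]+c*x-s*y,RK[1]+s*x+c*y
E
python3 -c "
from h import *
go((330,-60,180,1.45),(488,-258.5,180,.08),(488,-258.5,110,.08),(488,-258.5,40,.08))"
```

```text
t 0.1 at [156.5 527.  174.9] [-3.141 -0.     2.853] gap 94.3
[-333.4, -513.3, -4.5] [-0.001, 0.001, 1.403]
[-541.4, -658.6, -4.4] [-0.0, 0.001, 2.773]
[-541.4, -658.5, 65.6] [-0.0, 0.001, 2.773]
[-541.4, -658.4, 135.6] [-0.0, 0.001, 2.773]
```

```bash
python3 -m crank '[[100,-333,-513,-5,0,0,1.4],[100,-333,-513,-5,0,0,1.4],[100,-333,-513,-5,0,0,1.4],[100,-333,-513,-5,0,0,1.4],[100,-333,-513,-5,0,0,1.4],[100,-333,-513,-5,0,0,1.4],[100,-333,-513,-5,0,0,1.4],[100,-333,-513,-5,0,0,1.4],[100,-333,-513,-5,0,0,1.4],[100,-333,-513,-5,0,0,1.4]]' 40; python3 -c "
from h import *
go((488,-258.5,150,.08),(488,-258.5,110,.08),(488,-258.5,40,.08))"
```

```text
clock: 1.1
eef_pos: [296.4, 53.2, 179.7]
eef_rot: [3.141, -0.0, 1.451]
wrist_force: [1.8, 1.4, 0.3]
finger_gap: 93.7
finger_force: 0.0
t 1.1 at [296.4  53.2 179.7] [ 3.141 -0.     1.451] gap 93.7
[-286.7, 227.3, 29.8] [0.001, -0.001, 1.371]
[-286.7, 227.3, 69.8] [0.001, -0.001, 1.371]
[-286.7, 227.2, 139.8] [0.001, -0.001, 1.371]
```

```bash
python3 -m crank '[[100,-287,227,30,0,0,1.371],[100,-287,227,30,0,0,1.371],[100,-287,227,30,0,0,1.371],[100,-287,227,30,0,0,1.371],[100,-287,227,30,0,0,1.371],[100,-287,227,30,0,0,1.371],[100,-287,227,30,0,0,1.371],[100,-287,227,30,0,0,1.371],[100,-287,227,30,0,0,1.371],[100,-287,227,30,0,0,1.371]]' 40; python3 -m crank '[[100,0,0,0,0,0,0],[100,0,0,0,0,0,0]]'; python3 -c "
from h import *
go((488,-258.5,110,.08),(488,-258.5,40,.08))"
```

```text
clock: 2.1
eef_pos: [489.1, -256.2, 148.7]
eef_rot: [-3.141, 0.001, 0.082]
wrist_force: [0.9, 0.6, -0.5]
finger_gap: 94.1
finger_force: 0.0
clock: 2.3
eef_pos: [489.3, -255.6, 149.7]
eef_rot: [3.141, -0.0, 0.09]
wrist_force: [0.1, 0.3, 0.6]
finger_gap: 93.9
finger_force: 0.0
t 2.3 at [ 489.3 -255.6  149.7] [ 3.141 -0.     0.09 ] gap 93.9
[-1.5, 2.8, 39.7] [0.0, -0.0, 0.01]
[-1.5, 2.8, 109.7] [0.0, -0.0, 0.01]
```

```bash
python3 -m crank '[[100,-1,3,20,0,0,0.01],[100,-1,3,40,0,0,0.01],[100,-1,3,75,0,0,0.01],[100,-1,3,110,0,0,0.01],[100,-1,3,110,0,0,0.01],[0,-1,3,110,0,0,0.01],[0,-1,3,110,0,0,0.01],[0,-1,3,110,0,0,0.01],[0,-1,3,110,0,0,0.01],[0,-1,3,110,0,0,0.01]]' 45;python3 -m crank '[[0,0,0,0,0,0,0],[0,0,0,0,0,0,0],[0,0,0,0,0,0,0]]'; python3 -c "
from h import *
go((488,-258.5,120,.08))"
```

```text
clock: 3.3
eef_pos: [488.8, -259.1, 40.1]
eef_rot: [3.141, -0.001, 0.076]
wrist_force: [-0.5, 0.1, 0.2]
finger_gap: 57.5
finger_force: 0.0
clock: 3.6
eef_pos: [488.6, -259.0, 39.5]
eef_rot: [-3.142, 0.0, 0.076]
wrist_force: [-0.2, -0.3, 0.1]
finger_gap: 33.4
finger_force: 0.0
t 3.6 at [ 488.6 -259.    39.5] [-3.142  0.     0.076] gap 33.4
[-0.6, -0.6, -80.5] [-0.0, 0.0, -0.004]
```

```bash
python3 -m crank '[[0,0,0,0,0,0,0],[0,0,0,0,0,0,0],[0,0,0,0,0,0,0],[0,0,0,0,0,0,0],[0,0,0,0,0,0,0],[0,0,0,-10,0,0,0],[0,0,0,-30,0,0,0],[0,0,0,-60,0,0,0],[0,0,0,-90,0,0,0],[0,0,0,-90,0,0,0]]'; python3 -m crank '[[0,0,0,0,0,0,0],[0,0,0,0,0,0,0]]'; python3 - <<'E'
from h import *
s=st()
p,d,W=cloud("side"); save(p,"side1",s=1.5); np.save("side1.npy",W)
P=W.reshape(-1,3); T=np.array(s["eef_pos"]); q=R.from_euler("z",-s["eef_rot"][2]).apply(P-T)
m=(q[:,0]>45)&(q[:,0]<110)&(abs(q[:,1])<30)&(q[:,2]>-60)&(q[:,2]<60)
q=q[m]; 
for z in range(-45,40,5):
    k=q[abs(q[:,2]-z)<2.5]
    if len(k): print(z,len(k),np.round([k[:,0].min(),np.median(k[:,0]),k[:,0].max(),np.median(k[:,1])],1))
print(q[:,2].min())
E
```

```text
clock: 4.6
eef_pos: [490.2, -260.0, 134.3]
eef_rot: [3.137, -0.006, 0.076]
wrist_force: [-0.3, -0.4, 0.3]
finger_gap: 0.3
finger_force: 0.0
clock: 4.8
eef_pos: [488.2, -258.7, 128.7]
eef_rot: [-3.141, 0.001, 0.076]
wrist_force: [0.1, -0.7, 0.2]
finger_gap: 0.8
finger_force: 0.0
{'clock': 4.8, 'joints': [-0.554, 0.348, 1.569, 0.0, 1.225, 0.941], 'eef_pos': [488.202, -258.738, 128.701], 'eef_rot': [-3.141, 0.001, 0.076], 'wrist_force': [0.117, -0.694, 0.205], 'finger_gap': 0.83, 'finger_force': 0.0}Traceback (most recent call last):
  File "<stdin>", line 10, in <module>
    return umr_minimum(a, axis, None, out, keepdims, initial, where)
ValueError: zero-size array to reduction operation minimum which has no identity
```

View pics/side1.png

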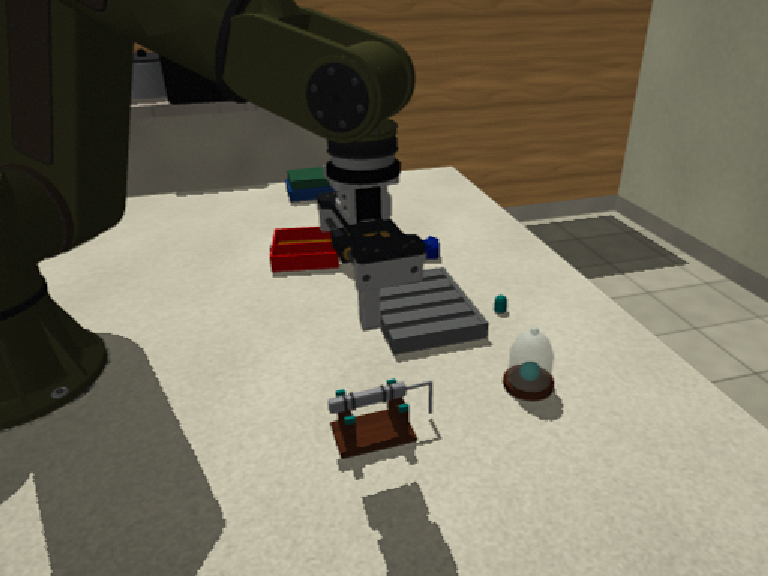

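```bash
python3 - <<'E'
from h import *
s=manip.read_state()
c=optics.calibration("side");K=np.array(c["camera_matrix"])
def pr(X): q=K@(np.array(c["R"])@np.array(X)+np.array(c["t"])); return np.round(q[:2]/q[2]*1.5)
print(pr(s["eef_pos"]),pr([488,-259,68]),pr([488,-259,0]))
W=np.load("side.npy");V=np.load("side1.npy")
for A in(W,V):
    # handle pixel around (368,396)/1.5
    print(np.round(A[int(396/1.5),int(368/1.5)]), np.round(A[int(392/1.5),int(425/1.5)]),np.round(A[int(310/1.5),int(370/1.5)]),np.round(A[int(420/1.5),int(375/1.5)]))
E
```

```text
[370. 349.] [371. 389.] [373. 430.]
[ 481. -267.   65.] [ 576. -202.   -0.] [550.  41.   0.] [ 494. -248.    6.]
[ 481. -269.   66.] [ 576. -203.    0.] [ 487. -272.  192.] [ 494. -246.    5.]
```

```bash
python3 - <<'E'
from h import *
c=optics.calibration("side");K=np.array(c["camera_matrix"])
def pr(X): q=K@(np.array(c["R"])@np.array(X)+np.array(c["t"])); return np.round(q[:2]/q[2]*1.5)
print(pr([156.6,527,175]),pr([156.6,527,205]))
W=np.load("side.npy");V=np.load("side1.npy")
for A,T in((W,[156.6,527,175]),(V,[488.2,-258.7,128.7])):
    q=A.reshape(-1,3)-T; m=(abs(q[:,:2])<75).all(1)&(q[:,2]>-20)&(q[:,2]<200); q=q[m]
    for z in range(-20,140,6):
        k=q[abs(q[:,2]-z)<3]
        if len(k): print(z,len(k),np.round([k[:,0].min(),k[:,0].max(),k[:,1].min(),k[:,1].max()]))
    print()
E
```

```text
[142. 157.] [138. 143.]
34 21 [-24.  20. -56.  50.]
40 30 [-25.  25. -62.  55.]
46 26 [-27.  23. -62.  48.]
52 26 [-25.  24. -64.  56.]
58 29 [-26.  24. -63.  54.]
64 27 [-26.  23. -66.  51.]
70 31 [-27.  24. -59.  54.]
76 25 [-25.  23. -65.  48.]
82 29 [-26.  24. -61.  52.]
88 31 [-25.  24. -63.  60.]
94 29 [-27.  24. -61.  53.]
100 29 [-25.  24. -61.  51.]
106 31 [-27.  23. -62.  52.]
112 29 [-25.  24. -64.  51.]
118 31 [-25.  25. -64.  54.]
124 26 [-32.  29. -71.  55.]
130 31 [-54.  53. -74.  67.]
136 49 [-55.  52. -75.  61.]

28 1 [ 3.  3. -3. -3.]
34 17 [-10.   8.  -9.   7.]
40 31 [-11.   9. -15.   6.]
46 41 [-11.   9. -14.   6.]
52 45 [-11.   9. -14.  11.]
58 44 [-11.  10. -16.  11.]
64 46 [-11.  10. -15.   9.]
70 39 [-11.   9. -15.   7.]
76 49 [-11.  10. -15.   7.]
82 39 [-10.  10. -15.  -6.]
88 24 [-10.  10. -16.  -8.]
130 29 [-40. -14. -26.  72.]
136 65 [-40. -16. -28.  74.]
```

The visible fingertips sit about 32 mm higher than the reported TCP, so the fingers closed just above the handle and the pick didn't move. I'll correct for this offset along the tool.

```bash
sed -i 's/p=np.array(s\["eef_pos"\]); Q=R.from_euler("xyz",s\["eef_rot"\])/Q=R.from_euler("xyz",s["eef_rot"]); p=np.array(s["eef_pos"])-Q.apply([0,0,32])/' h.py
python3 -m crank '[[100,0,0,0,0,0,0],[100,0,0,0,0,0,0],[100,0,0,0,0,0,0],[100,0,0,0,0,0,0],[100,0,0,0,0,0,0],[100,0,0,0,0,0,0],[100,0,0,0,0,0,0],[100,0,0,0,0,0,0],[100,0,0,0,0,0,0],[100,0,0,0,0,0,0]]'; python3 -c "
from h import *
go((488,-258.5,110,.08),(488,-258.5,41,.08))"
```

```text
clock: 5.85
eef_pos: [488.6, -259.0, 129.5]
eef_rot: [3.142, -0.0, 0.076]
wrist_force: [0.0, 1.3, 0.3]
finger_gap: 77.2
finger_force: 0.0
t 5.8 at [ 488.6 -259.   161.5] [ 3.142 -0.     0.076] gap 77.2
[-0.6, -0.5, 51.5] [0.0, -0.0, -0.004]
[-0.6, -0.5, 120.5] [0.0, -0.0, -0.004]
```

```bash
python3 -m crank '[[80,0,0,30,0,0,0],[80,0,0,60,0,0,0],[80,0,0,90,0,0,0],[80,0,0,110,0,0,0],[80,0,0,120,0,0,0],[80,0,0,120,0,0,0],[0,0,0,120,0,0,0],[0,0,0,120,0,0,0],[0,0,0,120,0,0,0],[0,0,0,120,0,0,0]]' 45;python3 -m crank '[[0,0,0,0,0,0,0],[0,0,0,0,0,0,0],[0,0,0,0,0,0,0],[0,0,0,0,0,0,0],[0,0,0,0,0,0,0],[0,0,0,0,0,0,0]]'
```

```text
clock: 6.85
eef_pos: [488.8, -259.2, 10.1]
eef_rot: [3.141, -0.001, 0.076]
wrist_force: [-0.2, 0.3, -0.5]
finger_gap: 46.6
finger_force: 0.0
clock: 7.45
eef_pos: [488.6, -259.0, 9.5]
eef_rot: [3.142, -0.0, 0.076]
wrist_force: [0.4, 0.2, -0.3]
finger_gap: 11.9
finger_force: 45.0
```

Gripped at 11.9 mm with 45 N. I'll lift it and measure the hook relative to the tool.

```bash
python3 -m crank '[[0,0,0,-5,0,0,0],[0,0,0,-15,0,0,0],[0,0,0,-30,0,0,0],[0,0,0,-50,0,0,0],[0,0,0,-75,0,0,0],[0,0,0,-100,0,0,0],[0,0,0,-100,0,0,0],[0,0,0,-100,0,0,0]]'; cat > hook.py <<'E'
from h import *
import sys
s=st()
for n in("side","top"):
    p,d,W=cloud(n); 
    if len(sys.argv)>1: save(p,sys.argv[1]+n,s=1.5)
    P=W.reshape(-1,3); T=np.array(s["eef_pos"])+[0,0,32]; q=R.from_euler("z",-s["eef_rot"][2]).apply(P-T)
    m=(q[:,0]>50)&(q[:,0]<110)&(abs(q[:,1])<20)&(q[:,2]>-60)&(q[:,2]<40)&(P[:,2]>34)
    q=q[m]; print(n,len(q))
    for z in range(-48,36,6):
        k=q[abs(q[:,2]-z)<3]
        if len(k): print(z,len(k),np.round([k[:,0].min(),np.median(k[:,0]),k[:,0].max(),np.median(k[:,1]),k[:,2].min(),k[:,2].max()],1))
    k=q[q[:,0]<78]; print("shank y",np.round(np.polyfit(k[:,0],k[:,1],1),3)) if len(k)>3 else 0
E
python3 hook.py p2
```

```text
clock: 8.25
eef_pos: [488.6, -259.0, 109.8]
eef_rot: [3.141, -0.001, 0.076]
wrist_force: [-0.3, -0.0, -0.6]
finger_gap: 11.4
finger_force: 45.0
{'clock': 8.25, 'joints': [-0.554, 0.368, 1.59, -0.0, 1.183, 0.941], 'eef_pos': [488.602, -259.002, 109.761], 'eef_rot': [3.141, -0.001, 0.076], 'wrist_force': [-0.263, -0.013, -0.592], 'finger_gap': 11.397, 'finger_force': 44.999}
side 93
-30 9 [ 74.   75.4  77.6  -1.8 -32.8 -27.3]
-24 8 [ 74.3  75.4  77.2  -1.7 -26.4 -21.1]
-18 4 [ 74.9  76.   77.2  -2.9 -19.8 -17. ]
-12 6 [ 74.5  76.1  77.9  -2.7 -14.7 -11.5]
-6 6 [74.5 75.9 76.9 -2.6 -8.7 -3.3]
0 6 [75.1 75.8 76.6 -2.4 -2.4  2.5]
6 5 [74.7 76.4 77.3 -2.   3.9  7.5]
12 6 [74.4 75.5 80.2 -2.2  9.5 14. ]
18 41 [51.5 66.5 79.1 -1.9 15.6 20.9]
24 2 [55.7 58.1 60.6 -2.4 21.  21.3]
shank y [-0.023 -0.333]
top 67
-30 3 [ 77.2  77.6  79.7   3.3 -32.  -29.3]
-24 4 [ 76.3  77.4  78.9   2.5 -26.4 -21.8]
-18 2 [ 77.8  79.   80.2   2.3 -20.9 -18.9]
-12 4 [ 76.6  78.   80.8   2.6 -14.5  -9.8]
-6 1 [78.5 78.5 78.5  3.4 -7.8 -7.8]
0 3 [77.1 77.7 79.7  3.2 -2.3  2.2]
6 3 [76.3 76.3 78.9  2.8  3.6  7.5]
12 4 [77.4 78.7 80.   3.2  9.1 14.8]
18 41 [51.2 65.1 80.8  1.5 15.8 20.8]
24 2 [64.6 66.6 68.6  1.8 21.2 21.3]
shank y [ 0.026 -0.037]
```

```bash
python3 -c "
from h import *
go((*rk(-10,-69),85,.023),(*rk(0,-69),85,.023))"
```

```text
t 8.3 at [ 488.1 -258.7  140.5] [-3.141e+00  1.000e-03  7.600e-02] gap 11.5
[71.6, -185.6, 55.6] [-0.001, 0.001, 0.053]
[81.6, -185.1, 55.6] [-0.001, 0.001, 0.053]
```

```bash
python3 -m crank '[[0,20,-45,5,0,0,0.03],[0,40,-90,20,0,0,0.053],[0,62,-135,35,0,0,0.053],[0,82,-170,50,0,0,0.053],[0,82,-185,56,0,0,0.053],[0,82,-185,56,0,0,0.053],[0,82,-185,56,0,0,0.053],[0,82,-185,56,0,0,0.053]]'; python3 hook.py p3; python3 - <<'E'
from h import *
a=cv2.imread("pics/p3top.png")[150:330,300:520]; b=cv2.imread("pics/p3side.png")[200:420,320:540]
cv2.imwrite("pics/p3.png",np.hstack([cv2.resize(a,(400,400)),cv2.resize(b,(400,400))]))
E
```

```text
clock: 9.15
eef_pos: [556.3, -69.7, 53.9]
eef_rot: [3.141, -0.0, 0.021]
wrist_force: [0.3, -0.8, -0.6]
finger_gap: 11.6
finger_force: 45.0
{'clock': 9.15, 'joints': [-0.19, 0.451, 1.615, -0.0, 1.075, 1.36], 'eef_pos': [556.284, -69.66, 53.869], 'eef_rot': [3.141, -0.0, 0.021], 'wrist_force': [0.313, -0.765, -0.557], 'finger_gap': 11.56, 'finger_force': 44.999}
side 67
-36 1 [ 74.4  74.4  74.4  -0.2 -33.1 -33.1]
-30 4 [ 74.3  75.1  76.2  -1.3 -32.2 -27.5]
-24 5 [ 73.7  75.2  76.1  -1.9 -25.5 -21.1]
-18 6 [ 74.2  75.7  78.7  -1.5 -19.3 -15.6]
-12 6 [ 74.1  75.8  78.8  -1.  -14.2  -9.8]
-6 7 [73.8 76.2 79.  -1.  -8.1 -3.1]
0 3 [75.2 75.8 77.4 -3.3  1.3  2.9]
6 4 [75.4 76.5 77.9 -2.3  4.4  8.7]
12 5 [74.9 76.7 78.3 -2.3 10.1 14.1]
18 26 [50.3 64.1 78.4 -2.  15.3 20.6]
shank y [-0.01  -1.208]
top 0
```

View pics/p3.png

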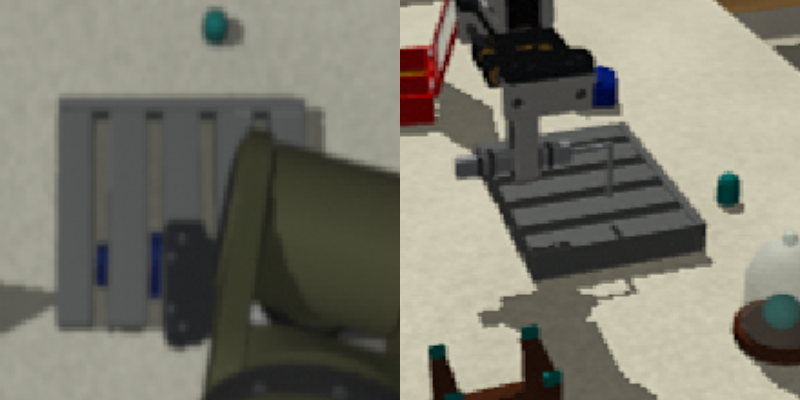

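The left half of the view shows the arm blocking the top camera's view of the hook. The right half shows the hook over the -67.5 slot at about (610,195). I'll check where the rack lies in the same side camera.

```bash
python3 - <<'E'
from h import *
for n in("side","top"):
    P=np.load(n+".npy").reshape(-1,3); q=R.from_euler("z",-RK[2]).apply(P-[RK[0],RK[1],0])
    m=(abs(q[:,2]-30)<3)&(q[:,0]>10)&(q[:,0]<140)&(abs(q[:,1])<115)
    h,e=np.histogram(q[m][:,1],bins=np.arange(-112,113,2)); h=h>h.max()*.25
    ed=e[np.where(np.diff(h.astype(int)))[0]+1]; print(n,ed,"  nominal -104.5 -74.5 -60.5 -29.5 -15.5 15.5..., ")
    m=(abs(q[:,2]-30)<3)&(abs(q[:,1])<100)&(q[:,0]>-20)&(q[:,0]<180)
    print(np.percentile(q[m][:,0],[1,99]))
E
```

```text
side [-108  -76  -64  -32  -18   12   26   48   50   58   72   88   90  100]   nominal -104.5 -74.5 -60.5 -29.5 -15.5 15.5..., 
[ -1.27932472 155.50588654]
top [-104  -74  -60  -28  -14   14   30   34   36   50   52   60   74  106]   nominal -104.5 -74.5 -60.5 -29.5 -15.5 15.5..., 
[  1.06408492 158.09378444]
```

```bash
python3 -c "
from h import *
go((*rk(3,-69.5),38,.023),(*rk(-103,-69.5),38,.023))"
```

```text
t 9.2 at [556.3 -69.5  85.9] [ 3.141e+00 -1.000e-03  2.100e-02] gap 11.9
[2.0, -1.1, 47.9] [0.0, -0.001, -0.002]
[-104.0, -0.9, 47.9] [0.0, -0.001, -0.002]
```

```bash
python3 -m crank '[[0,2,-1,0,0,0,0],[0,2,-1,15,0,0,0],[0,2,-1,30,0,0,0],[0,2,-1,42,0,0,0],[0,2,-1,48,0,0,0],[0,2,-1,48,0,0,0],[0,2,-1,48,0,0,0]]'; python3 hook.py
```

```text
clock: 9.95
eef_pos: [558.6, -67.3, 5.7]
eef_rot: [3.142, -0.0, 0.023]
wrist_force: [-0.0, -0.6, -0.6]
finger_gap: 11.9
finger_force: 45.0
{'clock': 9.95, 'joints': [-0.185, 0.523, 1.636, 0.0, 0.982, 1.363], 'eef_pos': [558.569, -67.332, 5.735], 'eef_rot': [3.142, -0.0, 0.023], 'wrist_force': [-0.041, -0.606, -0.569], 'finger_gap': 11.931, 'finger_force': 44.999}
side 39
-6 2 [76.3 77.  77.6 -4.1 -3.6 -3. ]
0 5 [74.6 75.5 78.3 -1.3 -1.7  2.2]
6 4 [74.6 76.6 77.7 -1.7  5.   7.9]
12 4 [74.4 75.9 77.5 -2.5 11.7 14. ]
18 21 [51.1 63.5 77.1 -2.6 16.1 20.8]
24 3 [51.8 56.4 69.4 -2.8 21.2 21.5]
shank y [-0.039  0.548]
top 1
-6 1 [109.3 109.3 109.3 -18.2  -3.4  -3.4]
```

```bash
python3 -m crank '[[0,-4,0,0,0,0,0],[0,-10,0,0,0,0,0],[0,-20,0,0,0,0,0],[0,-32,0,0,0,0,0],[0,-45,0,0,0,0,0],[0,-58,0,0,0,0,0],[0,-71,0,0,0,0,0],[0,-84,0,0,0,0,0],[0,-94,0,0,0,0,0],[0,-100,0,0,0,0,0]]'; python3 -m crank '[[0,-3,0,0,0,0,0],[0,-5,0,0,0,0,0],[0,-5,0,0,0,0,0],[0,2,0,0,0,0,0],[0,2,0,-25,0,0,0],[0,2,0,-50,0,0,0],[0,2,0,-50,0,0,0]]'; python3 - <<'E'
from h import *
st(); p,d,W=cloud("side"); save(p,"s4",(190,300,200,340),5)
p,d,W=cloud("top"); save(p,"t4",(120,230,200,340),5)
P=W.reshape(-1,3)
go((*rk(3,20.5),85,.023))
E
```

```text
clock: 11.05
eef_pos: [457.4, -69.6, 5.6]
eef_rot: [3.142, -0.0, 0.023]
wrist_force: [-0.3, -0.3, -0.1]
finger_gap: 11.9
finger_force: 45.0
clock: 11.75
eef_pos: [462.6, -69.8, 58.1]
eef_rot: [3.14, -0.005, 0.023]
wrist_force: [0.8, -0.9, -1.0]
finger_gap: 11.4
finger_force: 45.0
{'clock': 11.75, 'joints': [-0.228, 0.257, 1.875, 0.0, 1.005, 1.32], 'eef_pos': [462.562, -69.839, 58.057], 'eef_rot': [3.14, -0.005, 0.023], 'wrist_force': [0.798, -0.862, -1.045], 'finger_gap': 11.417, 'finger_force': 44.999}
t 11.8 at [460.8 -69.5  87.3] [ 3.141e+00 -1.000e-03  2.300e-02] gap 11.8
[97.6, -88.9, 2.3] [0.0, -0.001, -0.0]
```

View pics/s4.png

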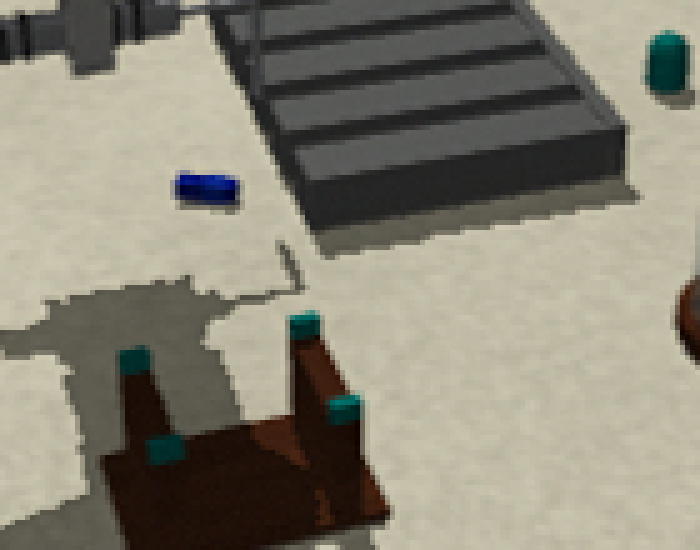

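The first stick is fully out, at crop pixel (208,190). Next is the long one in slot +22.5.

```bash
python3 -m crank '[[0,35,-30,0,0,0,0],[0,70,-60,0,0,0,0],[0,98,-89,0,0,0,0],[0,98,-89,2,0,0,0],[0,98,-89,2,0,0,0],[0,98,-89,2,0,0,0],[0,98,-89,2,0,0,0]]'; python3 -c "
from h import *
go((*rk(3,20.7),38,.023))"
```

```text
clock: 12.55
eef_pos: [555.7, 20.9, 53.3]
eef_rot: [3.142, 0.001, 0.022]
wrist_force: [0.3, -0.7, -0.7]
finger_gap: 11.3
finger_force: 45.0
t 12.6 at [555.8  20.9  85.3] [3.142e+00 1.000e-03 2.200e-02] gap 11.3
[0.6, -0.9, 47.3] [0.0, 0.001, -0.001]
```

```bash
python3 -m crank '[[0,2,-1,0,0,0,0],[0,2,-1,15,0,0,0],[0,2,-1,30,0,0,0],[0,2,-1,42,0,0,0],[0,2,-1,47,0,0,0],[0,2,-1,47,0,0,0],[0,2,-1,47,0,0,0]]'; python3 -m crank '[[0,-4,0,0,0,0,0],[0,-10,0,0,0,0,0],[0,-20,0,0,0,0,0],[0,-32,0,0,0,0,0],[0,-45,0,0,0,0,0],[0,-58,0,0,0,0,0],[0,-71,0,0,0,0,0],[0,-84,0,0,0,0,0],[0,-94,0,0,0,0,0],[0,-100,0,0,0,0,0]]'; python3 -m crank '[[0,-3,0,0,0,0,0],[0,-5,0,0,0,0,0],[0,-5,0,0,0,0,0],[0,2,0,0,0,0,0],[0,2,0,-25,0,0,0],[0,2,0,-50,0,0,0],[0,2,0,-50,0,0,0],[0,2,0,-50,0,0,0]]'; python3 - <<'E'
from h import *
go((*rk(-3,65.5),85,.023))
E
```

```text
clock: 13.25
eef_pos: [558.5, 22.7, 6.8]
eef_rot: [3.142, -0.0, 0.023]
wrist_force: [0.1, 0.0, -1.4]
finger_gap: 11.5
finger_force: 45.0
clock: 14.25
eef_pos: [457.4, 20.5, 6.7]
eef_rot: [3.142, -0.0, 0.023]
wrist_force: [0.9, -0.2, -0.8]
finger_gap: 11.5
finger_force: 45.0
clock: 15.05
eef_pos: [460.7, 20.5, 56.2]
eef_rot: [3.142, -0.001, 0.023]
wrist_force: [-0.3, -0.1, -1.6]
finger_gap: 11.6
finger_force: 45.0
t 15.1 at [460.7  20.5  88.2] [ 3.142e+00 -1.000e-03  2.300e-02] gap 11.6
[89.6, -43.9, 3.3] [0.0, -0.001, -0.0]
```

```bash
python3 -m crank '[[0,45,-22,0,0,0,0],[0,85,-44,0,0,0,0],[0,95,-44,2,0,0,0],[0,95,-44,2,0,0,0],[0,95,-44,2,0,0,0],[0,95,-44,2,0,0,0]]'; python3 -m crank '[[0,1,-1,0,0,0,0],[0,1,-1,15,0,0,0],[0,1,-1,30,0,0,0],[0,1,-1,42,0,0,0],[0,1,-1,48,0,0,0],[0,1,-1,48,0,0,0],[0,1,-1,48,0,0,0]]'; python3 -m crank '[[0,-4,0,0,0,0,0],[0,-10,0,0,0,0,0],[0,-20,0,0,0,0,0],[0,-32,0,0,0,0,0],[0,-45,0,0,0,0,0],[0,-58,0,0,0,0,0],[0,-71,0,0,0,0,0],[0,-84,0,0,0,0,0],[0,-94,0,0,0,0,0],[0,-100,0,0,0,0,0]]'; python3 -m crank '[[0,-3,0,0,0,0,0],[0,-5,0,0,0,0,0],[0,-5,0,0,0,0,0],[0,2,0,0,0,0,0],[0,2,0,-25,0,0,0],[0,2,0,-50,0,0,0],[0,2,0,-80,0,0,0],[0,2,0,-80,0,0,0],[0,2,0,-80,0,0,0]]'; python3 - <<'E'
from h import *
p,d,W=cloud("side"); save(p,"s5",(150,310,180,340),4)
go((488.6,-259,140,.076),(488.6,-259,42,.076))
E
```

```text
clock: 15.65
eef_pos: [553.3, 66.1, 54.2]
eef_rot: [3.142, 0.001, 0.022]
wrist_force: [-0.3, -0.7, -0.9]
finger_gap: 11.7
finger_force: 45.0
clock: 16.35
eef_pos: [555.5, 67.7, 6.7]
eef_rot: [-3.142, -0.0, 0.023]
wrist_force: [-0.7, -0.0, -0.9]
finger_gap: 11.9
finger_force: 45.0
clock: 17.35
eef_pos: [454.4, 65.4, 6.7]
eef_rot: [-3.142, -0.0, 0.023]
wrist_force: [0.6, -0.2, -1.4]
finger_gap: 11.6
finger_force: 45.0
clock: 18.25
eef_pos: [457.8, 65.4, 86.4]
eef_rot: [-3.142, -0.001, 0.023]
wrist_force: [-1.0, 0.0, -1.4]
finger_gap: 11.8
finger_force: 45.0
t 18.3 at [457.2  65.4 117.7] [3.142e+00 1.000e-03 2.300e-02] gap 11.7
[24.0, 325.1, -22.3] [0.0, 0.001, -0.053]
[24.0, 325.0, 75.7] [0.0, 0.001, -0.053]
```

View pics/s5.png

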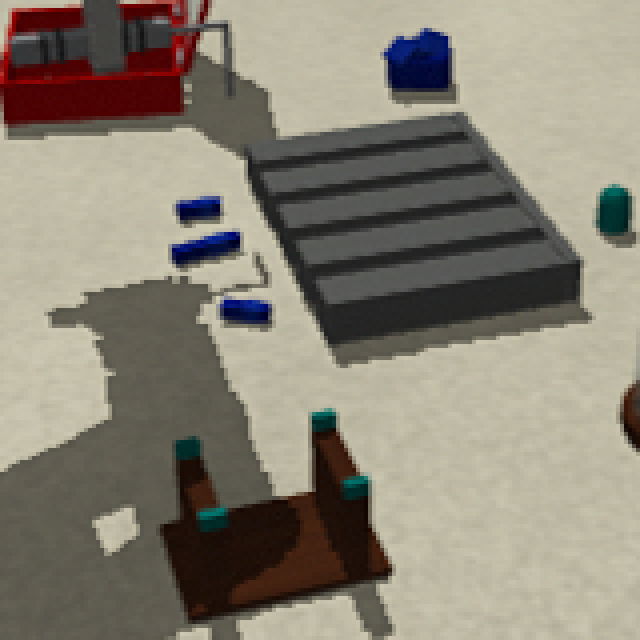

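All three sticks lie clear in front of the rack, at crop pixels (198,209), (207,247) and (245,310). Now I'll return the pick.

```bash
python3 -m crank '[[0,24,45,-22,0,0,-0.02],[0,24,90,-22,0,0,-0.053],[0,24,135,-22,0,0,-0.053],[0,24,180,-22,0,0,-0.053],[0,24,225,-22,0,0,-0.053],[0,24,270,-22,0,0,-0.053],[0,24,310,-22,0,0,-0.053],[0,24,325,-22,0,0,-0.053],[0,24,325,-22,0,0,-0.053],[0,24,325,-22,0,0,-0.053]]';python3 -m crank '[[0,0,0,0,0,0,0],[0,0,0,0,0,0,0],[0,0,0,0,0,0,0]]'; python3 - <<'E'
from h import *
go((488.6,-259,42,.076))
E
```

```text
clock: 19.3
eef_pos: [488.5, -257.9, 107.6]
eef_rot: [-3.14, 0.001, 0.076]
wrist_force: [0.4, 0.6, -0.5]
finger_gap: 11.4
finger_force: 45.0
clock: 19.6
eef_pos: [488.9, -258.1, 108.6]
eef_rot: [3.142, -0.0, 0.077]
wrist_force: [-0.3, -0.8, -1.1]
finger_gap: 11.8
finger_force: 45.0
t 19.6 at [ 488.9 -258.1  140.6] [ 3.142 -0.     0.077] gap 11.8
[-0.4, 0.8, 98.6] [0.0, -0.0, 0.001]
```

```bash
python3 -m crank '[[0,0,1,30,0,0,0],[0,0,1,60,0,0,0],[0,0,1,80,0,0,0],[0,0,1,92,0,0,0],[0,0,1,96,0,0,0],[0,0,1,98.5,0,0,0],[0,0,1,98.5,0,0,0],[0,0,1,98.5,0,0,0]]'; python3 -c "
from h import *
go((488.6,-259,41.5,.076))"
```

```text
clock: 20.4
eef_pos: [489.2, -260.1, 10.8]
eef_rot: [3.141, -0.001, 0.076]
wrist_force: [0.6, 0.1, -0.7]
finger_gap: 11.8
finger_force: 45.0
t 20.4 at [ 489.1 -260.1   42.8] [ 3.141e+00 -1.000e-03  7.600e-02] gap 11.8
[-0.5, -1.2, 1.3] [0.001, -0.001, -0.0]
```

```bash
python3 -m crank '[[0,0,0,1,0,0,0],[0,0,0,1.2,0,0,0],[0,0,0,1.2,0,0,0],[65,0,0,1.2,0,0,0],[65,0,0,1.2,0,0,0],[65,0,0,1.2,0,0,0],[65,0,0,1.2,0,0,0],[65,0,0,1.2,0,0,0],[65,0,0,1.2,0,0,0],[65,0,0,1.2,0,0,0]]'; python3 -m crank '[[65,0,0,-20,0,0,0],[65,0,0,-50,0,0,0],[65,0,0,-90,0,0,0],[65,0,0,-130,0,0,0],[65,0,0,-130,0,0,0]]'; python3 -c "
from h import *
st()
p,d,W=cloud('side'); save(p,'s6',(150,310,180,340),4);np.save('side2.npy',W)
p,d,W=cloud('top'); np.save('top2.npy',W); np.save('top2p.npy',p)"
```

```text
clock: 21.4
eef_pos: [488.8, -259.9, 8.8]
eef_rot: [3.142, 0.0, 0.076]
wrist_force: [0.2, 0.4, 0.1]
finger_gap: 60.9
finger_force: 0.0
clock: 21.9
eef_pos: [490.7, -261.1, 144.2]
eef_rot: [3.136, -0.007, 0.076]
wrist_force: [-0.2, -0.9, -0.5]
finger_gap: 61.1
finger_force: 0.0
{'clock': 21.9, 'joints': [-0.555, 0.334, 1.551, -0.0, 1.248, 0.94], 'eef_pos': [490.743, -261.092, 144.224], 'eef_rot': [3.136, -0.007, 0.076], 'wrist_force': [-0.173, -0.941, -0.53], 'finger_gap': 61.095, 'finger_force': 0.0}
```

View pics/s6.png

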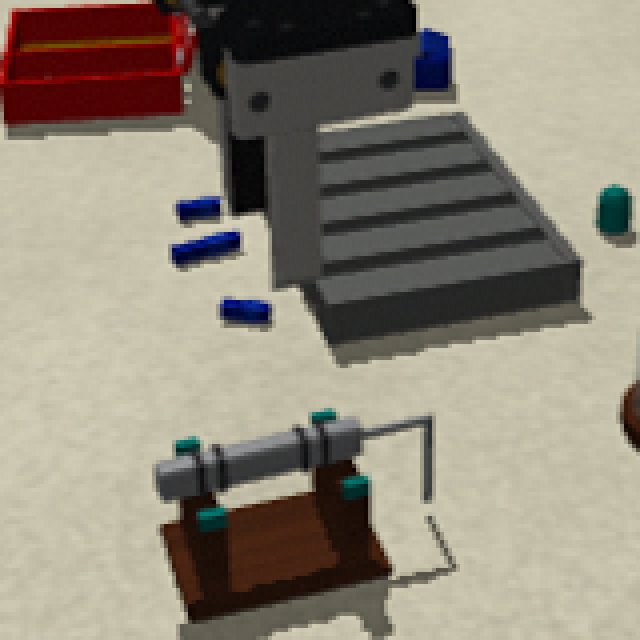

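The pick is back on its stand, hook hanging down at (428,480). Now I'll measure the sticks.

```bash
cat > sticks.py <<'E'
from h import *
def sticks(n="top",lim=(380,570,-130,420),show=True):
    p,d,W=cloud(n); p=p.astype(int); r,g,b=p[...,0],p[...,1],p[...,2]; X,Y,Z=W[...,0],W[...,1],W[...,2]
    m=(b>r+25)&(b>g+20)&(X>lim[0])&(X<lim[1])&(Y>lim[2])&(Y<lim[3])&(Z<60)
    k,l=cv2.connectedComponents(m.astype(np.uint8))
    for i in range(1,k):
        q=l==i
        if q.sum()<12: continue
        c,s,a=cv2.minAreaRect(W[q][:,:2].astype(np.float32)); a=a if s[0]>s[1] else a-90
        P=W[q]; e,v=np.linalg.eigh(np.cov(P[:,:2].T)); 
        vx=v[:,1]*np.sign(v[0,1]); print(n,q.sum(),"c",np.round(c,1),"s",np.round(sorted(s),1),"deg",round(a,1),"pca",round(np.degrees(np.arctan2(vx[1],vx[0])),1),"ztop",round(np.percentile(P[:,2],90),1))
if __name__=="__main__":
    for n in("top","side"): sticks(n)
    go((470,-180,130,.076))
E
python3 sticks.py
```

```text
top 46 c [510.9  67.1] s [ 7.  25.2] deg 1.6 pca 1.5 ztop 12.0
top 72 c [506.3  17. ] s [ 9.5 41.9] deg 7.7 pca 10.9 ztop 12.1
top 48 c [515.6 -60.2] s [ 9.9 26.7] deg -30.2 pca -27.1 ztop 12.2
side 46 c [508.1  73.5] s [27.8 30.2] deg -83.9 pca 8.6 ztop 11.5
side 81 c [509.1  15.9] s [19.4 55.1] deg 23.4 pca 12.4 ztop 11.1
side 61 c [517.6 -62.2] s [23.  32.1] deg 21.3 pca -18.8 ztop 10.6
t 22.1 at [ 488.3 -259.6  169.4] [-3.14e+00  2.00e-03  7.60e-02] gap 61.0
[-12.1, -80.7, 39.5] [-0.001, 0.002, -0.0]
```

```bash
python3 -c "
from h import *
go((514,-60.5,100,-.49),(514,-60.5,3,-.49))"; python3 -m crank '[[40,0,0,0,0,0,0]]' 20
```

```text
t 22.1 at [ 488.3 -259.6  169.4] [-3.14e+00  2.00e-03  7.60e-02] gap 61.0
[40.9, -196.5, 69.6] [-0.001, 0.002, 0.566]
[41.0, -196.4, 166.6] [-0.001, 0.002, 0.566]
clock: 22.2
eef_pos: [488.2, -259.6, 137.3]
eef_rot: [-3.14, 0.002, 0.076]
wrist_force: [0.3, -0.2, -0.9]
finger_gap: 56.2
finger_force: 0.0
```

```bash
python3 -m crank '[[40,41,-196,70,0,0,0.566],[40,41,-196,70,0,0,0.566],[40,41,-196,70,0,0,0.566],[40,41,-196,70,0,0,0.566],[40,41,-196,70,0,0,0.566],[40,41,-196,70,0,0,0.566],[40,41,-196,70,0,0,0.566],[40,41,-196,70,0,0,0.566],[40,41,-196,70,0,0,0.566]]'; python3 sticks.py;  python3 -c "
from h import *
go((514,-60.5,30,-.49),(514,-60.5,3,-.49))"
```

```text
clock: 23.1
eef_pos: [514.9, -62.5, 69.0]
eef_rot: [-3.141, -0.0, -0.491]
wrist_force: [-0.9, -0.1, 0.7]
finger_gap: 37.7
finger_force: 0.0
top 47 c [510.9  66.2] s [ 8.8 25.1] deg 1.4 pca 0.7 ztop 12.7
top 78 c [506.2  17. ] s [10. 42.] deg 7.5 pca 10.3 ztop 12.5
top 13 c [506.3 -54.8] s [6.  9.5] deg 74.1 pca 81.2 ztop 11.3
side 49 c [511.   72.2] s [26.7 28.9] deg 80.0 pca 12.9 ztop 10.6
side 81 c [508.5  17.8] s [18.9 54. ] deg 20.3 pca 12.9 ztop 11.1
side 61 c [516.2 -56.8] s [25.8 27.4] deg -19.7 pca -18.9 ztop 11.1
t 23.2 at [514.9 -62.2 101. ] [-3.141 -0.    -0.491] gap 37.7
[16.1, 125.1, -29.0] [0.0, -0.0, -0.567]
t 23.2 at [514.9 -62.2 101. ] [-3.141 -0.    -0.491] gap 37.7
[-1.6, -1.1, 71.0] [-0.0, -0.0, -0.001]
[-1.6, -1.1, 98.0] [-0.0, -0.0, -0.001]
```

```bash
python3 -m crank '[[40,-1,-1,40,0,0,0],[40,-1,-1,75,0,0,0],[40,-1,-1,90,0,0,0],[40,-1,-1,97,0,0,0],[40,-1,-1,97,0,0,0],[0,-1,-1,97,0,0,0],[0,-1,-1,97,0,0,0],[0,-1,-1,97,0,0,0],[0,-1,-1,97,0,0,0],[0,-1,-1,97,0,0,0]]' 20; python3 -m crank '[[0,0,0,0,0,0,0],[0,0,0,0,0,0,0]]'
```

```text
clock: 24.2
eef_pos: [514.6, -60.1, -27.8]
eef_rot: [-3.141, -0.001, -0.49]
wrist_force: [-0.6, 0.7, 4.2]
finger_gap: 9.8
finger_force: 20.0
clock: 24.4
eef_pos: [514.6, -60.1, -27.9]
eef_rot: [-3.142, -0.001, -0.49]
wrist_force: [-0.8, 0.1, 6.3]
finger_gap: 9.7
finger_force: 20.0
```

```bash
cat >> h.py <<'E'
SO=(472.4,297.4,-0.152)
def so(x,y): c,s=np.cos(SO[2]),np.sin(SO[2]); return SO[0]+c*x-s*y,SO[1]+s*x+c*y
E
python3 -m crank '[[0,0,0,-10,0,0,0],[0,0,0,-30,0,0,0],[0,0,0,-60,0,0,0],[0,0,0,-90,0,0,0],[0,0,0,-90,0,0,0]]'; python3 -c "
from h import *
go((*so(-30,-34),90,-.152))"
```

```text
clock: 24.9
eef_pos: [516.4, -60.3, 66.0]
eef_rot: [-3.14, -0.006, -0.49]
wrist_force: [0.2, -0.9, -0.4]
finger_gap: 9.5
finger_force: 20.0
t 24.9 at [516.2 -60.3  97.9] [-3.14  -0.006 -0.49 ] gap 9.5
[-224.1, -252.9, 7.1] [-0.001, -0.006, -0.338]
```

```bash
python3 -m crank '[[0,-224,-253,5,0,0,-0.338],[0,-224,-253,5,0,0,-0.338],[0,-224,-253,5,0,0,-0.338],[0,-224,-253,5,0,0,-0.338],[0,-224,-253,5,0,0,-0.338],[0,-224,-253,5,0,0,-0.338],[0,-224,-253,5,0,0,-0.338],[0,-224,-253,5,0,0,-0.338],[0,-224,-253,5,0,0,-0.338],[0,-224,-253,5,0,0,-0.338]]';python3 -m crank '[[0,0,0,0,0,0,0]]'; python3 - <<'E'
from h import *
go((*so(-30,-34),9.5,-.152))
p,d,W=cloud("top"); save(p,"t7",(150,280,70,220),4)
E
```

```text
clock: 25.9
eef_pos: [436.0, 267.8, 56.6]
eef_rot: [3.141, 0.0, -0.153]
wrist_force: [-0.3, 0.2, -0.7]
finger_gap: 9.5
finger_force: 20.0
clock: 26.0
eef_pos: [436.2, 267.6, 56.7]
eef_rot: [3.141, 0.0, -0.154]
wrist_force: [-0.7, 0.9, -0.3]
finger_gap: 9.9
finger_force: 20.0
t 26.0 at [436.3 267.6  88.7] [ 3.141  0.    -0.154] gap 9.9
[1.2, -0.9, 79.2] [0.0, 0.0, -0.002]
```

View pics/t7.png

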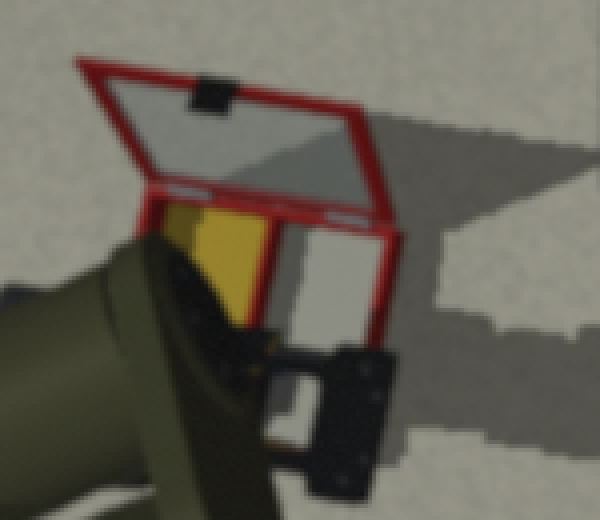

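The view shows the gripper over the white row around (315,420), with the lid well clear. Lowering.

```bash
python3 -m crank '[[0,1,-1,25,0,0,0],[0,1,-1,50,0,0,0],[0,1,-1,68,0,0,0],[0,1,-1,76,0,0,0],[0,1,-1,79,0,0,0],[0,1,-1,79,0,0,0],[25,1,-1,79,0,0,0],[25,1,-1,79,0,0,0],[25,1,-1,79,0,0,0],[25,1,-1,79,0,0,0]]'; python3 -m crank '[[25,0,0,-20,0,0,0],[25,0,0,-60,0,0,0],[30,0,0,-85,0,0,0],[40,0,0,-85,0,0,0]]'; python3 sticks.py; python3 -c "
from h import *
go((509,67,95,.03))"
```

```text
clock: 27.05
eef_pos: [437.2, 269.6, -21.9]
eef_rot: [-3.141, -0.0, -0.152]
wrist_force: [0.0, -0.2, -1.1]
finger_gap: 23.1
finger_force: 0.0
clock: 27.45
eef_pos: [438.7, 270.4, 66.2]
eef_rot: [-3.138, -0.005, -0.152]
wrist_force: [-0.1, -0.1, -0.8]
finger_gap: 33.1
finger_force: 0.0
top 46 c [511.   67.1] s [ 7.  25.3] deg 1.8 pca 1.6 ztop 12.1
top 73 c [506.3  17.2] s [ 9.9 41.4] deg 7.2 pca 10.7 ztop 12.4
side 49 c [512.4  75. ] s [26.9 35.8] deg 74.5 pca 20.4 ztop 11.1
side 81 c [508.1  18.4] s [18.2 54.6] deg 20.1 pca 12.9 ztop 10.8
t 27.6 at [437.  269.5  94.8] [-3.141 -0.    -0.152] gap 37.1
[100.8, 439.3, -35.3] [-0.0, -0.0, -0.228]
t 27.6 at [437.  269.5  94.8] [-3.141 -0.    -0.152] gap 37.1
[101.9, 189.2, -0.3] [-0.0, -0.0, -0.182]
```

```bash
python3 -m crank '[[40,102,189,0,0,0,-0.182],[40,102,189,0,0,0,-0.182],[40,102,189,0,0,0,-0.182],[40,102,189,0,0,0,-0.182],[40,102,189,0,0,0,-0.182],[40,102,189,0,0,0,-0.182],[40,102,189,0,0,0,-0.182],[40,102,189,0,0,0,-0.182]]'; python3 -c "
from h import *
go((510,66.5,4,.03))"
```

```text
clock: 28.35
eef_pos: [508.6, 68.3, 62.2]
eef_rot: [-3.142, 0.001, 0.031]
wrist_force: [-0.1, 0.8, -0.2]
finger_gap: 37.5
finger_force: 0.0
t 28.4 at [508.6  68.3  94.2] [-3.142e+00  1.000e-03  3.100e-02] gap 37.5
[1.5, 1.8, 90.2] [-0.0, 0.001, 0.001]
```

```bash
python3 -m crank '[[40,1,1.5,40,0,0,0],[40,1,1.5,70,0,0,0],[40,1,1.5,84,0,0,0],[40,1,1.5,89.5,0,0,0],[40,1,1.5,89.5,0,0,0],[0,1,1.5,89.5,0,0,0],[0,1,1.5,89.5,0,0,0],[0,1,1.5,89.5,0,0,0],[0,1,1.5,89.5,0,0,0],[0,1,1.5,89.5,0,0,0]]' 20; python3 -m crank '[[0,0,0,-10,0,0,0],[0,0,0,-30,0,0,0],[0,0,0,-60,0,0,0],[0,0,0,-85,0,0,0],[0,0,0,-85,0,0,0]]'; python3 -c "
from h import *
go((*so(12,-34),90,-.152))"
```

```text
clock: 29.35
eef_pos: [510.6, 65.7, -26.2]
eef_rot: [-3.142, -0.001, 0.03]
wrist_force: [-2.0, 0.3, 3.7]
finger_gap: 9.8
finger_force: 20.0
clock: 29.85
eef_pos: [512.0, 65.8, 62.0]
eef_rot: [-3.141, -0.006, 0.03]
wrist_force: [0.6, 0.6, -1.7]
finger_gap: 9.6
finger_force: 20.0
t 29.9 at [511.8  65.8  94. ] [-3.141 -0.006  0.03 ] gap 9.6
[-26.9, -197.0, 3.9] [-0.001, -0.006, 0.182]
```

```bash
python3 -m crank '[[0,-27,-197,3,0,0,0.182],[0,-27,-197,3,0,0,0.182],[0,-27,-197,3,0,0,0.182],[0,-27,-197,3,0,0,0.182],[0,-27,-197,3,0,0,0.182],[0,-27,-197,3,0,0,0.182],[0,-27,-197,3,0,0,0.182]]'; python3 -c "
from h import *
go((*so(12,-34),10.5,-.152))"
```

```text
clock: 30.55
eef_pos: [477.4, 260.9, 55.0]
eef_rot: [3.141, 0.0, -0.153]
wrist_force: [-0.0, -0.1, 0.3]
finger_gap: 9.6
finger_force: 20.0
t 30.6 at [477.4 260.9  87. ] [ 3.141  0.    -0.153] gap 9.6
[1.5, -1.4, 76.5] [0.001, 0.0, -0.001]
```

```bash
python3 -m crank '[[0,1,-1,25,0,0,0],[0,1,-1,50,0,0,0],[0,1,-1,66,0,0,0],[0,1,-1,74,0,0,0],[0,1,-1,76.5,0,0,0],[0,1,-1,76.5,0,0,0],[25,1,-1,76.5,0,0,0],[25,1,-1,76.5,0,0,0],[25,1,-1,76.5,0,0,0],[25,1,-1,76.5,0,0,0]]'; python3 -m crank '[[25,0,0,-20,0,0,0],[25,0,0,-60,0,0,0],[30,0,0,-85,0,0,0],[40,0,0,-85,0,0,0]]'; python3 sticks.py; python3 -c "
from h import *
go((505,17,95,.16))"
```

```text
clock: 31.55
eef_pos: [478.7, 262.8, -20.9]
eef_rot: [-3.141, -0.0, -0.152]
wrist_force: [0.2, 0.9, 0.5]
finger_gap: 23.6
finger_force: 0.0
clock: 31.95
eef_pos: [480.2, 263.5, 67.4]
eef_rot: [-3.138, -0.005, -0.152]
wrist_force: [-0.0, 0.0, -0.9]
finger_gap: 33.2
finger_force: 0.0
top 53 c [507.5  17.8] s [ 7.5 39.6] deg 7.0 pca 9.9 ztop 12.6
top 42 c [435.7 269.4] s [10.4 17.7] deg 1.1 pca -1.1 ztop 15.5
side 78 c [510.2  16.4] s [16.6 55.1] deg 27.9 pca 14.0 ztop 10.9
t 32.0 at [478.5 262.7  95.8] [-3.141 -0.    -0.152] gap 36.9
[58.7, 438.9, -34.3] [-0.0, -0.001, -0.228]
t 32.0 at [478.5 262.7  95.8] [-3.141 -0.    -0.152] gap 36.9
[63.4, 238.9, 0.7] [-0.0, -0.001, -0.312]
```

```bash
python3 -m crank '[[40,63,239,0,0,0,-0.305],[40,63,239,0,0,0,-0.305],[40,63,239,0,0,0,-0.305],[40,63,239,0,0,0,-0.305],[40,63,239,0,0,0,-0.305],[40,63,239,0,0,0,-0.305],[40,63,239,0,0,0,-0.305],[40,63,239,0,0,0,-0.305]]'; python3 -c "
from h import *
go((506,17,4.5,.15))"
```

```text
clock: 32.85
eef_pos: [504.1, 17.8, 63.0]
eef_rot: [-3.141, 0.001, 0.153]
wrist_force: [0.4, -0.7, -0.0]
finger_gap: 37.5
finger_force: 0.0
t 32.9 at [504.1  17.8  95. ] [-3.141e+00  1.000e-03  1.530e-01] gap 37.5
[1.8, 1.1, 90.5] [-0.0, 0.001, 0.003]
```

```bash
python3 -m crank '[[40,1.5,1,40,0,0,0],[40,1.5,1,70,0,0,0],[40,1.5,1,84,0,0,0],[40,1.5,1,90,0,0,0],[40,1.5,1,90,0,0,0],[0,1.5,1,90,0,0,0],[0,1.5,1,90,0,0,0],[0,1.5,1,90,0,0,0],[0,1.5,1,90,0,0,0],[0,1.5,1,90,0,0,0]]' 20; python3 -m crank '[[0,0,0,-10,0,0,0],[0,0,0,-30,0,0,0],[0,0,0,-60,0,0,0],[0,0,0,-90,0,0,0],[0,0,0,-90,0,0,0]]'; python3 -c "
from h import *
go((*so(-5,34),95,-.152))"
```

```text
clock: 33.85
eef_pos: [506.5, 16.1, -25.7]
eef_rot: [3.141, -0.001, 0.153]
wrist_force: [-1.7, 1.1, 4.7]
finger_gap: 9.7
finger_force: 20.0
clock: 34.35
eef_pos: [508.2, 16.1, 68.0]
eef_rot: [3.14, -0.006, 0.153]
wrist_force: [0.3, 0.2, -1.3]
finger_gap: 9.6
finger_force: 20.0
t 34.4 at [508.   16.1 100. ] [ 3.14  -0.006  0.153] gap 9.6
[13.0, -317.4, 4.7] [0.0, -0.006, 0.305]
```

```bash
python3 -m crank '[[0,13,-317,4,0,0,0.305],[0,13,-317,4,0,0,0.305],[0,13,-317,4,0,0,0.305],[0,13,-317,4,0,0,0.305],[0,13,-317,4,0,0,0.305],[0,13,-317,4,0,0,0.305],[0,13,-317,4,0,0,0.305],[0,13,-317,4,0,0,0.305],[0,13,-317,4,0,0,0.305],[0,13,-317,4,0,0,0.305]]'; python3 -c "
from h import *
go((*so(-5,34),11,-.152))"
```

```text
clock: 35.35
eef_pos: [470.9, 330.4, 59.6]
eef_rot: [3.141, 0.0, -0.153]
wrist_force: [0.4, -0.2, -0.0]
finger_gap: 9.8
finger_force: 20.0
t 35.4 at [470.9 330.4  91.6] [ 3.141  0.    -0.153] gap 9.8
[1.5, -1.6, 80.6] [0.0, 0.0, -0.001]
```

```bash
python3 -m crank '[[0,1,-1,25,0,0,0],[0,1,-1,50,0,0,0],[0,1,-1,70,0,0,0],[0,1,-1,78,0,0,0],[0,1,-1,81,0,0,0],[0,1,-1,81,0,0,0],[25,1,-1,81,0,0,0],[25,1,-1,81,0,0,0],[25,1,-1,81,0,0,0],[25,1,-1,81,0,0,0]]'; python3 -m crank '[[25,0,0,-20,0,0,0],[25,0,0,-60,0,0,0],[0,0,0,-100,0,0,0],[0,20,100,-130,0,0,0],[0,30,200,-130,0,0,0],[0,30,250,-130,0,0,0],[0,30,250,-130,0,0,0],[0,30,250,-130,0,0,0],[0,30,250,-130,0,0,0],[0,30,250,-130,0,0,0]]'; python3 sticks.py; python3 - <<'E'
from h import *
p,d,W=cloud("top"); save(p,"t8",(130,280,60,330),2.9); np.save("t8.npy",W)
E
```

```text
clock: 36.35
eef_pos: [472.0, 332.3, -20.9]
eef_rot: [-3.141, -0.0, -0.152]
wrist_force: [0.1, 0.2, 0.2]
finger_gap: 23.7
finger_force: 0.0
clock: 37.35
eef_pos: [463.9, 79.8, 109.2]
eef_rot: [-3.141, -0.001, -0.155]
wrist_force: [0.7, 0.1, 0.9]
finger_gap: 0.4
finger_force: 0.0
top 74 c [473.2 332.2] s [ 9.5 39.7] deg -10.2 pca -9.7 ztop 15.8
top 54 c [480.2 262.1] s [ 9.2 27. ] deg -10.7 pca -8.8 ztop 16.7
top 58 c [439.7 269.9] s [ 9.9 27.4] deg -11.4 pca -8.7 ztop 15.8
t 37.5 at [463.8  81.5 140.8] [-3.141 -0.    -0.152] gap 0.6
[45.6, 257.5, 10.8] [-0.0, -0.0, -0.228]
```

View pics/t8.png

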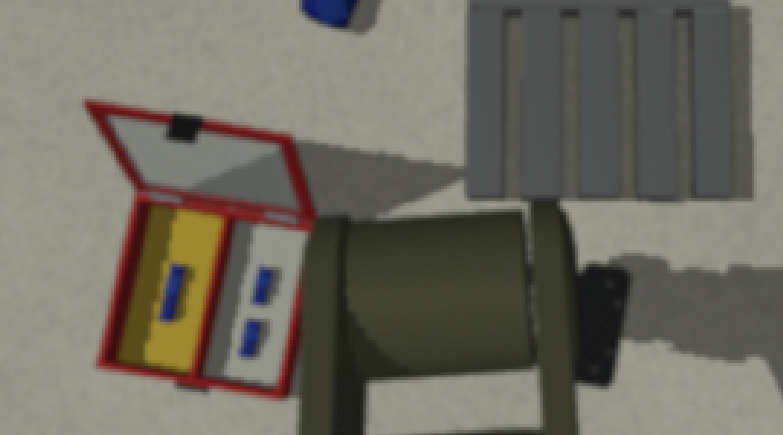

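All three sticks lie flat in their rows: long in yellow at (173,292), shorts in white at (264,285) and (249,338). The rack slots are empty. Next I'll measure the lid.

```bash
cat > lid.py <<'E'
from h import *
def lid(n="top"):
    p,d,W=cloud(n); P=W.reshape(-1,3); c=p.reshape(-1,3).astype(int)
    q=R.from_euler("z",-SO[2]).apply(P-[SO[0],SO[1],0]); q[:,0]-=67.5; q[:,2]-=34
    red=(c[:,0]>60)&(c[:,1]<.5*c[:,0])&(c[:,2]<.5*c[:,0])
    m=red&(abs(q[:,1])<80)&(q[:,0]>-140)&(q[:,0]<80)&(np.hypot(q[:,0],q[:,2])<145)&(np.hypot(q[:,0],q[:,2])>30)&(q[:,2]>3)
    q=q[m]; th=np.arctan2(q[:,2],-q[:,0]); r=np.hypot(q[:,0],q[:,2])
    if len(q): print(n,len(q),"theta",np.round(np.percentile(th,[10,50,90]),3),"rmax",round(r.max(),1),"top",np.round(q[np.argmax(r)],1))
    else: print(n,"no red above")
if __name__=="__main__":
    lid();lid("side")
E
python3 lid.py; python3 -c "
from h import *
go((610,120,180,-.152),(*so(145,0),180,-.152),(*so(145,0),130,-.152))"
```

```text
top 326 theta [1.898 1.907 1.92 ] rmax 137.2 top [ 45.8  54.1 129.3]
side 91 theta [1.878 1.9   1.929] rmax 135.8 top [ 46.2 -21.6 127.7]
t 37.6 at [463.6  81.8 140.6] [-3.142  0.    -0.15 ] gap 0.5
[139.0, -59.7, -39.5] [-0.0, 0.0, 0.002]
[121.3, -214.2, -39.5] [-0.0, 0.0, 0.002]
[121.4, -214.2, 10.5] [-0.0, 0.0, 0.002]
```

```bash
python3 -m crank '[[0,50,-20,-30,0,0,0],[0,95,-40,-40,0,0,0],[0,139,-60,-40,0,0,0],[0,139,-60,-40,0,0,0],[0,139,-100,-40,0,0,0],[0,130,-150,-40,0,0,0],[0,121,-200,-40,0,0,0],[0,121,-214,-40,0,0,0],[0,121,-214,-40,0,0,0],[0,121,-214,-40,0,0,0]]';python3 -c "
from h import *
st()
go((*so(145,0),130,-.152))"
```

```text
clock: 38.6
eef_pos: [615.6, 273.5, 148.3]
eef_rot: [3.141, 0.001, -0.152]
wrist_force: [0.3, -0.0, -0.3]
finger_gap: 0.7
finger_force: 0.0
{'clock': 38.6, 'joints': [0.364, 0.602, 1.152, -0.0, 1.388, 2.086], 'eef_pos': [615.577, 273.535, 148.304], 'eef_rot': [3.141, 0.001, -0.152], 'wrist_force': [0.32, -0.046, -0.344], 'finger_gap': 0.683, 'finger_force': 0.0}
t 38.6 at [615.6 273.6 180.3] [ 3.141e+00  1.000e-03 -1.520e-01] gap 0.7
[-0.1, -1.9, 50.3] [0.001, 0.001, 0.0]
```

```bash
python3 -m crank '[[0,0,-2,25,0,0,0],[0,0,-2,50,0,0,0],[0,0,-2,50,0,0,0],[0,-10,-2,50,0,0,0],[0,-20,-2,50,0,0,0],[0,-30,-2,49,0,0,0],[0,-40,-2,48,0,0,0],[0,-50,-2,47,0,0,0],[0,-61,-2,47,0,0,0],[0,-61,-2,47,0,0,0]]'; python3 lid.py; python3 -c "
from h import *
go((*so(83.5,0),133,-.152),(*so(47,0),129,-.152))"
```

```text
clock: 39.6
eef_pos: [554.5, 285.4, 102.0]
eef_rot: [3.142, 0.0, -0.151]
wrist_force: [-0.2, 0.4, -0.4]
finger_gap: 0.7
finger_force: 0.0
top 42 theta [0.037 1.591 1.618] rmax 137.1 top [  3.3 -69.1 137.1]
side 52 theta [1.576 1.595 1.615] rmax 136.5 top [  2.6 -23.  136.5]
t 39.7 at [555.5 285.1 133.8] [ 3.142  0.    -0.152] gap 0.7
[-0.5, 0.5, 0.8] [0.0, 0.0, 0.0]
[-37.0, 0.5, 4.8] [0.0, 0.0, 0.0]
```

```bash
python3 -m crank '[[0,-11,0,0,0,0,0],[0,-22,0,1,0,0,0],[0,-37,0,5,0,0,0],[0,-51,0,10,0,0,0],[0,-64,0,18,0,0,0],[0,-76,0,27,0,0,0],[0,-86,0,38,0,0,0],[0,-94,0,51,0,0,0],[0,-100,0,65,0,0,0],[0,-104,0,76,0,0,0]]'; python3 lid.py; python3 -c "
from h import *
go((*so(-22,0),40,-.152))"
```

```text
clock: 40.7
eef_pos: [451.8, 300.8, 25.0]
eef_rot: [3.141, 0.0, -0.152]
wrist_force: [1.3, 1.3, 1.1]
finger_gap: 0.3
finger_force: 0.4
top 242 theta [0.193 0.217 0.306] rmax 135.6 top [-133.5   -8.1   23.8]
side 214 theta [0.168 0.192 0.254] rmax 138.1 top [-136.    -7.2   23.9]
t 40.8 at [451.6 300.5  56.4] [ 3.14e+00  2.00e-03 -1.52e-01] gap 0.5
[-1.0, -0.1, 16.5] [0.002, 0.002, 0.0]
```

```bash
python3 -m crank '[[0,-5,0,6,0,0,0],[0,-12,0,11,0,0,0],[0,-18,0,15,0,0,0],[0,-20,0,18,0,0,0],[0,-20,0,19,0,0,0],[0,-20,0,19,0,0,0]]'; python3 lid.py; python3 -c "
from h import *
go((*so(-22,0),40,-.152))"
```

```text
clock: 41.4
eef_pos: [434.4, 303.9, 9.5]
eef_rot: [-3.14, -0.003, -0.152]
wrist_force: [-4.4, -10.4, 31.5]
finger_gap: 0.2
finger_force: 16.0
top 220 theta [0.043 0.077 0.175] rmax 133.7 top [-133.6  -61.8    4.1]
side 192 theta [0.04  0.061 0.144] rmax 138.0 top [-137.9  -11.     5.6]
t 41.5 at [434.3 303.9  41.5] [-3.14e+00 -3.00e-03 -1.52e-01] gap 0.8
[16.7, 0.6, 1.6] [-0.001, -0.003, -0.0]
```

The lid is against its stop at 31 N. I'll retreat and check the whole scene.

```bash
python3 -m crank '[[0,0,0,-10,0,0,0],[0,0,0,-50,0,0,0],[0,0,0,-100,0,0,0],[0,-30,100,-140,0,0,0],[0,-30,150,-150,0,0,0],[0,-30,200,-150,0,0,0],[0,-30,250,-150,0,0,0],[0,-30,300,-150,0,0,0],[0,-30,300,-150,0,0,0],[0,-30,300,-150,0,0,0]]'; python3 - <<'E'
from h import *
import lid; lid.lid(); lid.lid("side"); from sticks import sticks; sticks("top")
p,d,W=cloud("top"); q=R.from_euler("z",-SO[2]).apply(W.reshape(-1,3)-[SO[0],SO[1],0])
for x0 in(-64,-50,-20,20,50,64):
    for y0 in (-69,69):
        m=(abs(q[:,0]-x0)<4)&(abs(q[:,1]-y0)<3)&(q[:,2]>15); print(x0,y0,np.round(np.median(q[m][:,2]),1),end="; ")
s,_=optics.camera("side"); a=cv2.resize(s[90:330,170:400],(400,417)); b=cv2.resize(p[60:280,60:430],(400,238)); b=np.vstack([b,np.zeros((179,400,3),np.uint8)])
cv2.imwrite("pics/fin.png",np.hstack([a,b])[...,::-1])
E
```

```text
clock: 42.5
eef_pos: [357.1, 8.6, 157.1]
eef_rot: [3.141, -0.001, -0.156]
wrist_force: [0.3, 0.9, 0.1]
finger_gap: 0.2
finger_force: 0.0
top 568 theta [0.036 0.059 0.136] rmax 136.1 top [-136.1    2.     3.7]
side 211 theta [0.042 0.062 0.14 ] rmax 138.2 top [-138.    -7.     7.2]
-64 -69 36.6; -64 69 40.5; -50 -69 37.1; -50 69 40.6; -20 -69 36.7; -20 69 40.3; 20 -69 36.7; 20 69 40.0; 50 -69 36.6; 50 69 41.3; 64 -69 32.9; 64 69 40.3;
```

View pics/fin.png

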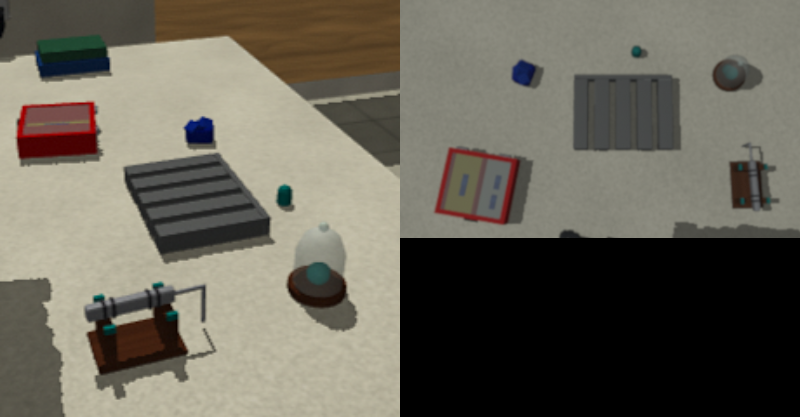

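The final view shows the lid flat and level on the box at (58,130), with the sticks in their rows under it. The pick is on its stand with the hook at (203,305), and the dome, lump and pad look undisturbed. Handing in.

```bash
python3 -m crank '[[0,0,0,0,0,0,0],[0,0,0,0,0,0,0]]'; python3 -c "
from cell import manip
print(manip.sign_off())"
```

```text
clock: 42.95
eef_pos: [358.1, 12.7, 156.6]
eef_rot: [-3.142, 0.001, -0.15]
wrist_force: [-0.5, -0.7, 0.3]
finger_gap: 0.2
finger_force: 0.0
the job is handed in; nothing more can be done
None
```

The job is handed in, at 43 s on the robot clock: the three sticks present were dragged out with the pick and sorted by length, the pick is back on its stand hook down, the lid is shut, and the dome, lump and finger pad look unmoved.

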